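# Set out the shoe-cream display on the shop desk

### The job

Set out the shoe-cream display: stand each of the four round tins, lid up, in the middle of its own marble plinth so that it does not overhang the edge: the smallest tin on the tallest (narrowest) plinth, the next larger tin on the next lower plinth, and so on, down to the largest tin on the lowest (widest) plinth. Leave the square tin and the cardboard carton where they are.

Things in the scene. Friction and masses are not known exactly. Their poses are not given: they have to be found in the camera images.
- tin_34: the smallest round shoe-cream tin, black with a bare steel disc on the lid, loose: an upright cylinder 34 mm in diameter and 22 mm high, 40 g more or less; origin at the centre of its underside, z up through the lid
- tin_44: the second smallest round shoe-cream tin, black with a bare steel disc on the lid, loose: an upright cylinder 44 mm in diameter and 26 mm high, 60 g more or less; origin at the centre of its underside, z up through the lid
- tin_54: the second largest round shoe-cream tin, black with a bare steel disc on the lid, loose: an upright cylinder 54 mm in diameter and 30 mm high, 90 g more or less; origin at the centre of its underside, z up through the lid
- tin_64: the largest round shoe-cream tin, black with a bare steel disc on the lid, loose: an upright cylinder 64 mm in diameter and 34 mm high, 130 g more or less; origin at the centre of its underside, z up through the lid
- plinth_58: the tallest and narrowest of four fixed round display plinths of pale marble: a plain upright cylinder 58 mm in diameter with a flat top 60 mm above the desk; it cannot move; origin at the centre of its underside, on the desk (z = 0)
- plinth_68: the second tallest of four fixed round display plinths of pale marble: a plain upright cylinder 68 mm in diameter with a flat top 45 mm above the desk; it cannot move; origin at the centre of its underside, on the desk (z = 0)
- plinth_78: the second lowest of four fixed round display plinths of pale marble: a plain upright cylinder 78 mm in diameter with a flat top 30 mm above the desk; it cannot move; origin at the centre of its underside, on the desk (z = 0)
- plinth_88: the lowest and widest of four fixed round display plinths of pale marble: a plain upright cylinder 88 mm in diameter with a flat top 15 mm above the desk; it cannot move; origin at the centre of its underside, on the desk (z = 0)
- square_tin: a square wax tin, black with a steel square on the lid, loose, 54 x 54 mm and 26 mm high; not part of the display; origin at the centre of its underside, z up
- lace_carton: a small brown cardboard carton with a paper band, loose, 80 mm long (its x), 42 mm wide (its y), 30 mm high; not part of the display; origin at the centre of its underside, z up
Not all that is in view belongs to the job. What is shaped like the plinth_78 but turquoise is not meant.

How it is judged:
By the outcome, as a careful person would: the job done as asked, in the order asked, and still so for the second after the job is handed in, with the robot touching nothing.
It also fails if it takes over 109 s, if anything falls off the work surface, if the arm or the gripper's body presses on something with over 40 N, if the wrist force passes 120 N, or if a joint passes its speed limit or range.

### The arm

A 6-joint arm with a two-finger parallel gripper is mounted at the origin on the work surface. World frame = base frame: x ahead of the robot, y to its left, z up, the work surface at z = 0. Lengths are in m, angles in rad, forces in N, time in s.
With the tool pointing down it reaches from about 0.3 to 0.875 m from the base axis. Payload 4.2 kg.
Tool frame: the origin (TCP) lies at the very end of the fingers, on their centre line; the grasp point (between the pads) lies 19 mm behind it; z points along the fingers, y is the line along which they close (so a half turn about z gives the same grasp; the last joint's range is limited). The gripper opens to 85 mm and grips with 20 to 120 N. Pads are 22 mm wide; open, the fingers measure 114 mm over their backs; the gripper's body (76 mm by 85 mm) begins 54 mm behind the grasp point. The pads swing forward as they close: fully open they stand 13 mm farther back than shut.
Start: joints at [-1.304, 0.32, 1.565, -0, 1.257, -0.02], TCP at [0.163, -0.552, 0.231] pointing down, gripper open.
Joint ranges: [-3.11, 3.11], [-0.84, 2.01], [0.21, 2.61], [-1.34, 4.49], [0.05, 2.63], [-2.56, 2.56]. Speed limits (rad/s): [2.57, 2.57, 3.14, 3.14, 3.14, 3.14].

### API

Orientations are given as a unit quaternion [w, x, y, z].
In Python, from workcell import sensors, cams, ticket gives the robot as it stands. The module is installed in compiled form; this text tells all that it offers.
- The arm moves only by the tool apply_moves, never from a script. Its argument "rows" is a list of rows, each an object with "grip": the finger opening in cm, from 0 to 8.54; "dp": the shift along the tool's x, y, z in cm, a list of three; "turn": the turn about the tool's z in degrees. A call has 1 to 8 rows; each row shifts and turns the commanded pose from where the row before left it, along the tool's axes as they then stand; what a row does not reach is not made up. A row lasts 1/10 s, in which the tool goes at most 50 mm and 8.59 degrees, less where a joint would pass 70% of its speed; a pose out of reach is approached as far as the arm can. A call is refused whole if a number of a shift passes 5 or a number of a turn 8.59, either way. A call with a gripper value outside its range is refused whole. The fingers move at their own pace and stop on an object; the grip force is fixed at half the most. Time passes only in rows, so rows that do not move let the fingers close. It gives the time, the measured TCP pose, the force, the opening and the grip force at its end, in the units of the state.
- sensors.state(): the state, without advancing time (a new reading comes with each control period).
- cams.camera(name): name is "scene" or "top" or "wrist"; returns a dict with "img" (384x512x3 uint8, blue, green, red), "range_z" (384x512 float32, m along the optical axis (not along the pixel's ray), 0 where there is no reading), "K" (3x3 intrinsics, pixels), "rvec" (rotation vector, rad) and "tvec" (3), from world to camera coordinates, as OpenCV has them. Camera axes: x right, y down, z forward; pixel columns grow to the right and rows downward; lengths in m; the calibration is good to about 2 mm. The wrist camera is an equidistant fisheye: a pixel r from the principal point sees the ray r / f radians off the axis. A picture is of the moment at which its call begins.
- ticket.job_done(): hands the job in; it is judged then, once.
The state is a dict: "t": time; "joint_pos": joint angles; "dq": joint speeds; "tau": joint torques, N m; "tcp_pos": TCP position; "tool_rot": TCP orientation; "wrist_force": force on the tool from outside, world axes, zero at the start; "ft_torque": the same for the moment, N m; "finger_gap": opening from 0.0 (shut) to 1.0 (fully open); "grasp_force": force on a finger pad.
Only numpy, scipy, OpenCV 4.12 (cv2) and the standard library are available. Lean on these libraries where they do the work, as an engineer would, in place of code of your own. Each camera call takes 0.05 s, during which the arm holds its last target. There are 200 camera calls.

## Working session

There is one attempt and no reset: what is moved stays moved. The work goes in short steps, Python scripts to look and compute and a tool call to move; the robot and the scene stay as the last step left them, time stands still between calls to the robot, and variables do not carry over. Pictures are saved under pics/ and viewed, at most 14 in all, crops included, and the job is handed in when it is done.

Besides the shell and the picture viewer there is one more tool, called as a command line: name --argument value ..., lists and objects as JSON in quotes. apply_moves: Moves the arm, as the interface text tells. Its arguments: {"type":"object","properties":{"rows":{"type":"array"}},"required":["rows"]}

```bash
mkdir -p pics; cat > h.py <<'E'
import numpy as np,cv2
from workcell import sensors,cams,ticket
def pts(c):
    K,R,t=c["K"],cv2.Rodrigues(np.array(c["rvec"],float))[0],np.array(c["tvec"],float).ravel()
    z=c["range_z"].astype(float);h,w=z.shape
    u,v=np.meshgrid(np.arange(w),np.arange(h))
    p=np.stack([(u-K[0][2])/K[0][0]*z,(v-K[1][2])/K[1][1]*z,z],-1)
    return (p-t)@R
E
python3 - <<'E'
from h import *
s=sensors.state();print(s)
ims=[]
for n in("top","scene"):
    c=cams.camera(n);np.savez(n+".npz",**{k:np.array(v) for k,v in c.items()});cv2.imwrite(f"pics/{n}0.png",c["img"])
    P=pts(c);print(n,c["K"],c["rvec"],c["tvec"],P[200,256],P[20,20],P[370,490])
E
```

```text
{'t': 0.0, 'joint_pos': array([-1.30397358e+00,  3.20300618e-01,  1.56567915e+00,  1.12064706e-06,
        1.25741666e+00, -1.99788251e-02]), 'dq': array([ 3.52673865e-05,  5.68992417e-04,  6.33800677e-04, -4.86139881e-04,
        1.12097638e-04,  2.60511137e-04]), 'tau': array([ 6.34101561e-04, -4.15522134e+01, -2.34161049e+01, -5.77644846e-05,
        8.33564904e-03,  2.63320246e-06]), 'tcp_pos': array([ 0.16254473, -0.55104349,  0.23047722]), 'tool_rot': array([-8.95095125e-04,  9.89735337e-01,  1.42909582e-01, -1.10501822e-04]), 'wrist_force': array([0.36790601, 0.18083021, 0.19883149]), 'ft_torque': array([ 0.01534098, -0.04411914,  0.05535379]), 'grasp_force': 0.0, 'finger_gap': 1.0003335435067702}
top [[434.2206846    0.         260.49689301]
 [  0.         434.2206846  190.92651992]
 [  0.           0.           1.        ]] [ 2.14968093 -2.09870664  0.20338881] [0.03099157 0.53531802 1.11209475] [0.51777347 0.05568072 0.0011723 ] [1.04768988 0.77774001 0.0036539 ] [ 0.08568089 -0.56189534  0.00337775]
scene [[414.72330112   0.         257.77391815]
 [  0.         414.72330112 188.14276343]
 [  0.           0.           1.        ]] [ 1.90788496  1.67660516 -0.63943956] [-0.10748223 -0.38323405  1.57955623] [0.5640279  0.03270418 0.00146469] [ 0.19469509 -0.54977857  0.40711218] [ 0.92006352  0.89355526 -0.75111864]
```

View pics/top0.png

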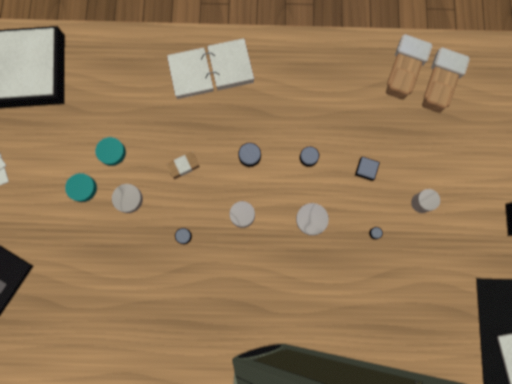

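View pics/scene0.png

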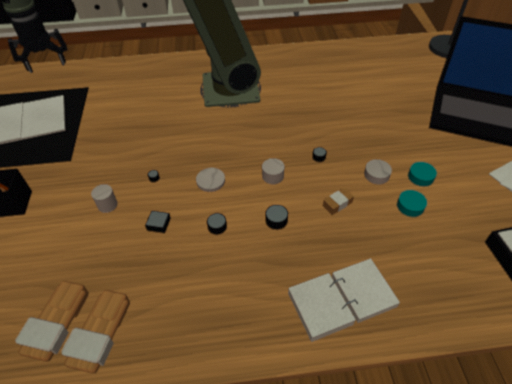

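The top view shows tins near (250,154), (309,156), (183,236) and (376,233). Plinths are near (127,198), (242,214), (313,219) and (427,200). The square tin is at (367,168), the carton at (184,164), and the turquoise decoys are at the left.

```bash
python3 - <<'E'
from h import *
for n in("top","scene"):
    c=dict(np.load(n+".npz"));P=pts(c)
    m=((P[...,2]>.009)&(P[...,2]<.09)&(c["range_z"]>0)&(P[...,0]>.25)&(P[...,0]<.75)).astype(np.uint8)
    k,l,st,ce=cv2.connectedComponentsWithStats(m,connectivity=4)
    for i in range(1,k):
        if 30<st[i,4]<1500:
            q=P[l==i];zt=np.percentile(q[:,2],70) if n=="top" else np.percentile(q[:,2],85)
            q=q[abs(q[:,2]-zt)<.006]
            (a,b),r=cv2.minEnclosingCircle(q[:,:2].astype(np.float32))
            A=len(q)*(np.median(c["range_z"][l==i])/c["K"][0,0])**2
            bgr=c["img"][l==i].mean(0).astype(int)
            print(n,ce[i].round(),"z%.4f"%zt,"cen",q[:,:2].mean(0).round(4),"mec",round(a,4),round(b,4),"D",round(2*r,4),"Darea %.4f"%(2*(A/np.pi)**.5),bgr)
E
```

```text
top [110. 150.] z0.0316 cen [0.6438 0.4657] mec 0.6433 0.4672 D 0.0805 Darea 0.0768 [115 124  50]
top [249. 154.] z0.0364 cen [0.6429 0.0774] mec 0.6438 0.0781 D 0.065 Darea 0.0623 [113 106 104]
top [309. 156.] z0.0327 cen [ 0.643  -0.0884] mec 0.6435 -0.0896 D 0.0546 Darea 0.0520 [111 105 104]
top [182. 165.] z0.0318 cen [0.6086 0.2613] mec 0.61 0.2615 D 0.089 Darea 0.0655 [115 140 158]
top [367. 168.] z0.0287 cen [ 0.6126 -0.2504] mec 0.6131 -0.2513 D 0.0738 Darea 0.0601 [109 103 101]
top [ 80. 187.] z0.0315 cen [0.5393 0.5379] mec 0.5403 0.5375 D 0.0814 Darea 0.0772 [113 123  49]
top [127. 198.] z0.0318 cen [0.5119 0.4084] mec 0.5128 0.4084 D 0.0785 Darea 0.0766 [138 147 154]
top [426. 200.] z0.0619 cen [ 0.5215 -0.4013] mec 0.5214 -0.4023 D 0.0589 Darea 0.0578 [126 136 144]
top [242. 214.] z0.0473 cen [0.4746 0.0924] mec 0.4745 0.0927 D 0.0675 Darea 0.0663 [149 156 163]
top [509. 216.] z0.0243 cen [ 0.4868 -0.6358] mec 0.4819 -0.635 D 0.0885 Darea 0.0253 [12 14 17]
top [312. 218.] z0.0175 cen [ 0.4682 -0.0984] mec 0.4687 -0.0987 D 0.0882 Darea 0.0864 [151 157 163]
top [376. 232.]
[... 966 characters left out ...]
6 11 21]
scene [ 15. 197.] z0.0765 cen [ 0.4972 -0.64  ] mec 0.4811 -0.6483 D 0.0957 Darea 0.0328 [4 3 4]
scene [103. 197.] z0.0587 cen [ 0.5243 -0.3999] mec 0.5219 -0.3989 D 0.0611 Darea 0.0521 [ 84  96 107]
scene [338. 200.] z0.0304 cen [0.6116 0.2624] mec 0.6081 0.2633 D 0.0886 Darea 0.0594 [ 69  96 116]
scene [412. 202.] z0.0301 cen [0.6468 0.4673] mec 0.6453 0.4674 D 0.0806 Darea 0.0693 [76 85  4]
scene [276. 216.] z0.0344 cen [0.6461 0.0789] mec 0.644 0.0788 D 0.0666 Darea 0.0576 [57 62 58]
scene [157. 221.] z0.0262 cen [ 0.6157 -0.2488] mec 0.6141 -0.2501 D 0.072 Darea 0.0551 [56 60 58]
scene [216. 223.] z0.0303 cen [ 0.6458 -0.0871] mec 0.6441 -0.0868 D 0.0557 Darea 0.0487 [56 60 58]
```

apply_moves --rows '[{"grip": 6,"dp": [0,0,0],"turn": 8.2},{"grip": 6,"dp": [0,0,0],"turn": 8.2},{"grip": 6,"dp": [3.2,-3.3,0],"turn": 0},{"grip": 6,"dp": [3.2,-3.3,0],"turn": 0},{"grip": 6,"dp": [3.2,-3.3,0],"turn": 0},{"grip": 6,"dp": [3.2,-3.3,0],"turn": 0},{"grip": 6,"dp": [3.2,-3.3,0],"turn": 0},{"grip": 6,"dp": [0,0,0],"turn": 0}]'

```text
t: 0.9
tcp_pos: [0.3253, -0.3826, 0.2311]
tool_rot: [-0.001, 1.0, 0.003, 0.0]
wrist_force: [-0.2, -0.4, -0.7]
finger_gap: 0.704
grasp_force: 0.0
```

apply_moves --rows '[{"grip": 6,"dp": [2.73,-2.81,2],"turn": 0.2},{"grip": 6,"dp": [2.73,-2.81,2],"turn": 0.2},{"grip": 6,"dp": [2.73,-2.81,2],"turn": 0},{"grip": 6,"dp": [2.73,-2.81,2],"turn": 0},{"grip": 6,"dp": [0,0,4],"turn": 0},{"grip": 6,"dp": [0,0,2],"turn": 0},{"grip": 6,"dp": [0,0,0],"turn": 0}]'

```text
t: 1.6
tcp_pos: [0.4301, -0.2733, 0.0883]
tool_rot: [-0.002, 1.0, -0.003, -0.003]
wrist_force: [-0.6, 0.3, 0.2]
finger_gap: 0.702
grasp_force: 0.0
```

```bash
python3 - <<'E'
from h import *
s=sensors.state();print(s["tcp_pos"],s["tool_rot"],s["joint_pos"])
c=cams.camera("wrist");cv2.imwrite("pics/w1.png",c["img"]);print(c["K"],c["rvec"],c["tvec"])
E
```

```text
[ 0.4300922  -0.27333226  0.08831987] [-0.00190589  0.99998862 -0.00300262 -0.00318052] [-5.88486066e-01  3.60406187e-01  1.90892140e+00 -4.38932943e-04
  8.79673101e-01  9.88596589e-01]
[[297.31863964   0.         258.89632504]
 [  0.         297.31863964 193.88744113]
 [  0.           0.           1.        ]] [-2.03530372  2.04918615  0.35015976] [-0.26853022  0.41121422  0.38916573]
```

View pics/w1.png

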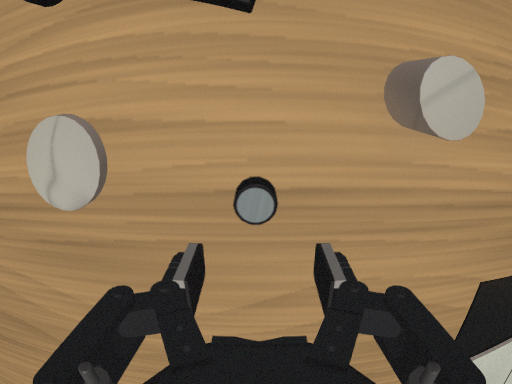

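The wrist view shows tin_34's lid at about (256,205), between the fingers. I'll ray-cast it as a check.

```bash
cat >> h.py <<'E'
def wray(c,u,v,zp):
    K=c["K"];R=cv2.Rodrigues(np.array(c["rvec"],float))[0];t=np.array(c["tvec"],float).ravel()
    d=np.array([(u-K[0][2])/K[0][0],(v-K[1][2])/K[1][1]]);r=np.hypot(*d)
    ray=R.T@np.r_[np.sin(r)*d/max(r,1e-9),np.cos(r)];o=-R.T@t
    return o+ray*(zp-o[2])/ray[2]
E
python3 - <<'E'
from h import *
c=cams.camera("wrist")
g=cv2.cvtColor(c["img"],cv2.COLOR_BGR2HSV);roi=np.zeros(g.shape[:2],np.uint8);roi[165:235,225:290]=1
m=((g[...,1]<70)&(g[...,2]>60)&(roi>0)).astype(np.uint8)
k,l,st,ce=cv2.connectedComponentsWithStats(m);i=1+st[1:,4].argmax()
print(st[i],ce[i],wray(c,*ce[i],.022))
E
```

```text
[ 235  188   38   36 1050] [253.44285714 205.68857143] [ 0.43261691 -0.26888162  0.022     ]
```

apply_moves --rows '[{"grip": 6,"dp": [0.37,-0.38,2],"turn": 0},{"grip": 6,"dp": [0,0,3],"turn": 0},{"grip": 6,"dp": [0,0,2.4],"turn": 0},{"grip": 6,"dp": [0,0,1],"turn": 0},{"grip": 2.5,"dp": [0,0,0],"turn": 0},{"grip": 2.5,"dp": [0,0,0],"turn": 0},{"grip": 2.5,"dp": [0,0,0],"turn": 0},{"grip": 2.5,"dp": [0,0,0],"turn": 0}]'

```text
t: 2.5
tcp_pos: [0.4371, -0.2716, 0.0089]
tool_rot: [0.001, 1.0, -0.003, 0.002]
wrist_force: [-1.5, -1.2, 7.1]
finger_gap: 0.368
grasp_force: 60.1
```

apply_moves --rows '[{"grip": 2.5,"dp": [0,0,0],"turn": 0},{"grip": 2.5,"dp": [0,0,-2],"turn": 0},{"grip": 2.5,"dp": [0,0,-3],"turn": 0},{"grip": 2.5,"dp": [0,0,-4],"turn": 0},{"grip": 2.5,"dp": [0,0,-4],"turn": 0},{"grip": 2.5,"dp": [0,0,0],"turn": 0},{"grip": 2.5,"dp": [0,0,0],"turn": 0}]'

```text
t: 3.2
tcp_pos: [0.4362, -0.2708, 0.1385]
tool_rot: [0.001, 1.0, -0.003, 0.001]
wrist_force: [-0.8, 0.9, -0.8]
finger_gap: 0.369
grasp_force: 59.7
```

```bash
python3 - <<'E'
from h import *
c=cams.camera("wrist");cv2.imwrite("pics/w2.png",c["img"]);print(sensors.state()["tcp_pos"],sensors.state()["tool_rot"])
E
```

```text
[ 0.43542607 -0.27031035  0.13714273] [-9.17229172e-05  9.99994908e-01 -3.18504428e-03 -1.76843325e-04]
```

View pics/w2.png

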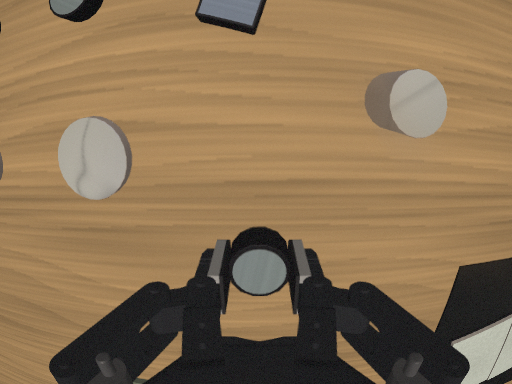

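tin_34 is held upright, with its lid at (260,272). plinth_58's top is at (418,103).

apply_moves --rows '[{"grip": 2.5,"dp": [2.16,3.26,0],"turn": 0},{"grip": 2.5,"dp": [2.16,3.26,0],"turn": 0},{"grip": 2.5,"dp": [2.16,3.26,0],"turn": 0},{"grip": 2.5,"dp": [2.16,3.26,0],"turn": 0},{"grip": 2.5,"dp": [0,0,2],"turn": 0},{"grip": 2.5,"dp": [0,0,0],"turn": 0},{"grip": 2.5,"dp": [0,0,0],"turn": 0},{"grip": 2.5,"dp": [0,0,0],"turn": 0}]'

```text
t: 4.05
tcp_pos: [0.5211, -0.401, 0.1173]
tool_rot: [-0.0, 1.0, -0.003, -0.0]
wrist_force: [-0.2, 0.6, -0.7]
finger_gap: 0.365
grasp_force: 59.8
```

```bash
cat >> h.py <<'E'
def held(zlid_off):
    c=cams.camera("wrist");s=sensors.state();g=cv2.cvtColor(c["img"],cv2.COLOR_BGR2HSV)
    b,gg,r=[c["img"][...,i].astype(int) for i in range(3)]
    m=((b>=r)&(g[...,2]>90)).astype(np.uint8);m[:215]=0;m[330:]=0;m[:,:200]=0;m[:,320:]=0
    m=cv2.morphologyEx(m,cv2.MORPH_OPEN,np.ones((5,5)))
    k,l,st,ce=cv2.connectedComponentsWithStats(m);i=1+st[1:,4].argmax()
    print(st[i],ce[i]);p=wray(c,*ce[i],s["tcp_pos"][2]+zlid_off)
    print("lid",p,"tcp",s["tcp_pos"],"rot",s["tool_rot"],"F",s["wrist_force"])
    return c
E
python3 - <<'E'
from h import *
c=held(.0145);cv2.imwrite("pics/w3.png",c["img"])
E
```

```text
[ 233  250   53   44 1862] [258.89419979 271.30665951]
lid [ 0.51840984 -0.3997455   0.13235906] tcp [ 0.52135682 -0.40111152  0.11785906] rot [ 1.02406307e-04  9.99995588e-01 -2.96748331e-03  8.60189601e-05] F [ 0.37790816  0.18937948 -0.66255713]
```

View pics/w3.png

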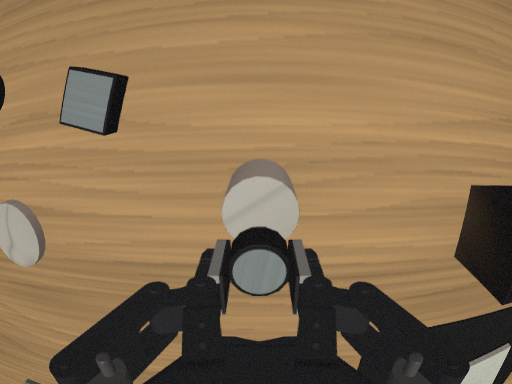

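tin_34 sits over plinth_58, with its lid at (259,271). Lowering now.

apply_moves --rows '[{"grip": 2.5,"dp": [0.2,0,1.5],"turn": 0},{"grip": 2.5,"dp": [0,0,1.5],"turn": 0},{"grip": 2.5,"dp": [0,0,1.4],"turn": 0},{"grip": 2.5,"dp": [0,0,0.3],"turn": 0},{"grip": 2.5,"dp": [0,0,0],"turn": 0},{"grip": 2.5,"dp": [0,0,0],"turn": 0},{"grip": 2.5,"dp": [0,0,0],"turn": 0}]'

```text
t: 4.8
tcp_pos: [0.5237, -0.4018, 0.0706]
tool_rot: [0.0, 1.0, -0.003, 0.0]
wrist_force: [0.6, -0.9, -0.1]
finger_gap: 0.363
grasp_force: 59.8
```

apply_moves --rows '[{"grip": 2.5,"dp": [0,0,0.2],"turn": 0},{"grip": 2.5,"dp": [0,0,0],"turn": 0},{"grip": 2.5,"dp": [0,0,0],"turn": 0}]'

```text
t: 5.1
tcp_pos: [0.5238, -0.402, 0.069]
tool_rot: [0.0, 1.0, -0.003, 0.001]
wrist_force: [0.7, 0.3, 3.2]
finger_gap: 0.37
grasp_force: 60.1
```

apply_moves --rows '[{"grip": 4,"dp": [0,0,0],"turn": 0},{"grip": 5,"dp": [0,0,0],"turn": 0},{"grip": 6,"dp": [0,0,0],"turn": 0},{"grip": 6,"dp": [0,0,0],"turn": 0},{"grip": 6,"dp": [0,0,-2],"turn": 0},{"grip": 6,"dp": [0,0,-4],"turn": 0},{"grip": 6,"dp": [0,0,-4],"turn": 0},{"grip": 6,"dp": [0,0,0],"turn": 0}]'

```text
t: 5.9
tcp_pos: [0.5262, -0.4038, 0.175]
tool_rot: [0.004, 1.0, -0.003, 0.005]
wrist_force: [0.2, -0.4, 0.7]
finger_gap: 0.7
grasp_force: 0.0
```

apply_moves --rows '[{"grip": 8,"dp": [1.71,-4.47,0],"turn": 0},{"grip": 8,"dp": [1.71,-4.47,0],"turn": 0},{"grip": 8,"dp": [1.71,-4.47,0],"turn": 0},{"grip": 8,"dp": [1.71,-4.47,0],"turn": 0},{"grip": 8,"dp": [1.71,-4.47,0],"turn": 0},{"grip": 8,"dp": [1.71,-4.47,0],"turn": 0},{"grip": 8,"dp": [1.71,-4.47,0],"turn": 0},{"grip": 8,"dp": [0,0,0],"turn": 0}]'

```text
t: 6.7
tcp_pos: [0.6467, -0.0838, 0.1675]
tool_rot: [-0.001, 1.0, -0.0, 0.0]
wrist_force: [0.1, -0.5, 0.8]
finger_gap: 0.937
grasp_force: 0.0
```

apply_moves --rows '[{"grip": 8,"dp": [0,0,4],"turn": 0},{"grip": 8,"dp": [0,0,4],"turn": 0},{"grip": 8,"dp": [0,0,0],"turn": 0},{"grip": 8,"dp": [0,0,0],"turn": 0},{"grip": 8,"dp": [0,0,0],"turn": 0}]'

```text
t: 7.2
tcp_pos: [0.6466, -0.0903, 0.0905]
tool_rot: [0.0, 1.0, -0.004, 0.002]
wrist_force: [0.1, 1.1, -0.2]
finger_gap: 0.937
grasp_force: 0.0
```

apply_moves --rows '[{"grip": 8,"dp": [-0.28,-0.2,3],"turn": 0},{"grip": 8,"dp": [0,0,3],"turn": 0},{"grip": 8,"dp": [0,0,1.8],"turn": 0},{"grip": 8,"dp": [0,0,0.7],"turn": 0},{"grip": 8,"dp": [0,0,0],"turn": 0},{"grip": 4.5,"dp": [0,0,0],"turn": 0},{"grip": 4.5,"dp": [0,0,0],"turn": 0},{"grip": 4.5,"dp": [0,0,0],"turn": 0}]'

```text
t: 8.0
tcp_pos: [0.644, -0.0879, 0.0056]
tool_rot: [0.0, 1.0, -0.003, 0.002]
wrist_force: [-0.0, 0.2, 6.8]
finger_gap: 0.608
grasp_force: 63.6
```

apply_moves --rows '[{"grip": 4.5,"dp": [0,0,0],"turn": 0},{"grip": 4.5,"dp": [0,0,0],"turn": 0}]'

```text
t: 8.2
tcp_pos: [0.644, -0.0879, 0.0056]
tool_rot: [0.0, 1.0, -0.003, 0.002]
wrist_force: [-0.6, -1.1, 5.9]
finger_gap: 0.607
grasp_force: 63.6
```

apply_moves --rows '[{"grip": 4.5,"dp": [0,0,-2],"turn": 0},{"grip": 4.5,"dp": [0,0,-4],"turn": 0},{"grip": 4.5,"dp": [0,0,-4],"turn": 0},{"grip": 4.5,"dp": [-1.2,-4.52,-1],"turn": 0},{"grip": 4.5,"dp": [-1.2,-4.52,0],"turn": 0},{"grip": 4.5,"dp": [-1.2,-4.52,0],"turn": 0},{"grip": 4.5,"dp": [-1.2,-4.52,0],"turn": 0},{"grip": 4.5,"dp": [-1.2,-4.52,0],"turn": 0}]'

```text
t: 9.0
tcp_pos: [0.5832, 0.1405, 0.1139]
tool_rot: [-0.0, 1.0, -0.003, 0.0]
wrist_force: [1.2, -0.1, -1.0]
finger_gap: 0.607
grasp_force: 63.0
```

apply_moves --rows '[{"grip": 4.5,"dp": [-1.2,-4.52,0],"turn": 0},{"grip": 4.5,"dp": [-1.2,-4.52,0],"turn": 0},{"grip": 4.5,"dp": [-1.2,-4.52,0],"turn": 0},{"grip": 4.5,"dp": [-1.2,-4.52,0],"turn": 0},{"grip": 4.5,"dp": [-1.2,-4.52,0],"turn": 0},{"grip": 4.5,"dp": [-1.2,-4.52,0],"turn": 0},{"grip": 4.5,"dp": [0,0,0],"turn": 0},{"grip": 4.5,"dp": [0,0,0],"turn": 0}]'

```text
t: 9.8
tcp_pos: [0.5129, 0.4114, 0.1133]
tool_rot: [0.0, 1.0, -0.002, 0.0]
wrist_force: [0.3, 0.3, -0.3]
finger_gap: 0.608
grasp_force: 63.1
```

```bash
python3 - <<'E'
from h import *
c=held(.0244);cv2.imwrite("pics/w4.png",c["img"])
E
```

```text
[ 210  239   99   79 6226] [258.85399936 277.88242853]
lid [0.51254244 0.41261792 0.13765195] tcp [0.51334086 0.41023576 0.11325195] rot [ 4.24107618e-04  9.99995940e-01 -2.81734120e-03 -5.64361429e-05] F [-0.25347027  0.40921953 -1.63646037]
```

View pics/w4.png

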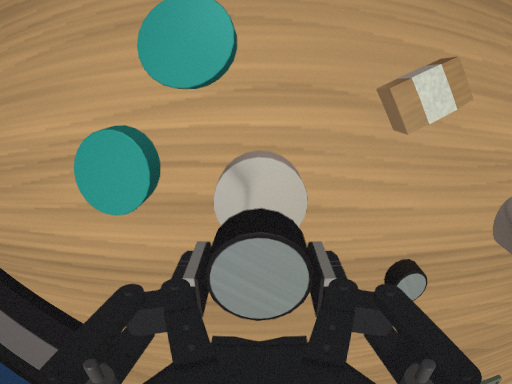

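tin_54 is upright at (259,278), over the pale plinth, clear of the turquoise ones. Lowering.

apply_moves --rows '[{"grip": 4.5,"dp": [0,0.1,3],"turn": 0},{"grip": 4.5,"dp": [0,0,2.5],"turn": 0},{"grip": 4.5,"dp": [0,0,1.5],"turn": 0},{"grip": 4.5,"dp": [0,0,0.5],"turn": 0},{"grip": 4.5,"dp": [0,0,0],"turn": 0},{"grip": 4.5,"dp": [0,0,0],"turn": 0},{"grip": 4.5,"dp": [0,0,0.2],"turn": 0},{"grip": 4.5,"dp": [0,0,0],"turn": 0}]'

```text
t: 10.65
tcp_pos: [0.5139, 0.4098, 0.037]
tool_rot: [-0.0, 1.0, -0.003, 0.001]
wrist_force: [-0.3, 0.0, -1.5]
finger_gap: 0.609
grasp_force: 63.1
```

apply_moves --rows '[{"grip": 4.5,"dp": [-0.1,0,0.15],"turn": 0},{"grip": 4.5,"dp": [0,0,0],"turn": 0},{"grip": 4.5,"dp": [0,0,0],"turn": 0}]'

```text
t: 10.95
tcp_pos: [0.5131, 0.4099, 0.0356]
tool_rot: [-0.0, 1.0, -0.003, 0.001]
wrist_force: [-0.0, -0.1, 4.2]
finger_gap: 0.607
grasp_force: 63.6
```

Contact made; release and lift.

apply_moves --rows '[{"grip": 6,"dp": [0,0,0],"turn": 0},{"grip": 7,"dp": [0,0,0],"turn": 0},{"grip": 8,"dp": [0,0,0],"turn": 0},{"grip": 8,"dp": [0,0,0],"turn": 0},{"grip": 8,"dp": [0,0,-2],"turn": 0},{"grip": 8,"dp": [0,0,-4],"turn": 0},{"grip": 8,"dp": [0,0,-4],"turn": 0},{"grip": 8,"dp": [0,0,0],"turn": 0}]'

```text
t: 11.75
tcp_pos: [0.5155, 0.4118, 0.1412]
tool_rot: [-0.004, 1.0, -0.003, 0.005]
wrist_force: [-0.2, 0.5, -0.0]
finger_gap: 0.935
grasp_force: 0.0
```

apply_moves --rows '[{"grip": 7,"dp": [-2.46,3.98,0],"turn": 0},{"grip": 7,"dp": [-2.46,3.98,0],"turn": 0},{"grip": 7,"dp": [-2.46,3.98,0],"turn": 0},{"grip": 7,"dp": [-2.46,3.98,0],"turn": 0},{"grip": 7,"dp": [0,0,4],"turn": 0},{"grip": 7,"dp": [0,0,0],"turn": 0},{"grip": 7,"dp": [0,0,0],"turn": 0},{"grip": 7,"dp": [0,0,0],"turn": 0}]'

```text
t: 12.55
tcp_pos: [0.4145, 0.2521, 0.0956]
tool_rot: [-0.0, 1.0, -0.003, 0.001]
wrist_force: [0.1, 0.8, 1.0]
finger_gap: 0.82
grasp_force: 0.0
```

apply_moves --rows '[{"grip": 7,"dp": [0,0.1,3],"turn": 0},{"grip": 7,"dp": [0,0,3],"turn": 0},{"grip": 7,"dp": [0,0,2.2],"turn": 0},{"grip": 7,"dp": [0,0,0.8],"turn": 0},{"grip": 7,"dp": [0,0,0],"turn": 0},{"grip": 3.5,"dp": [0,0,0],"turn": 0},{"grip": 3.5,"dp": [0,0,0],"turn": 0},{"grip": 3.5,"dp": [0,0,0],"turn": 0}]'

```text
t: 13.35
tcp_pos: [0.4144, 0.2507, 0.0064]
tool_rot: [-0.001, 1.0, -0.003, 0.002]
wrist_force: [-1.0, 0.1, 5.8]
finger_gap: 0.49
grasp_force: 61.1
```

apply_moves --rows '[{"grip": 3.5,"dp": [0,0,0],"turn": 0},{"grip": 3.5,"dp": [0,0,0],"turn": 0}]'

```text
t: 13.55
tcp_pos: [0.4144, 0.2507, 0.0064]
tool_rot: [-0.001, 1.0, -0.003, 0.002]
wrist_force: [-1.1, -0.8, 5.4]
finger_gap: 0.491
grasp_force: 61.2
```

apply_moves --rows '[{"grip": 3.5,"dp": [0,0,-2],"turn": 0},{"grip": 3.5,"dp": [0,0,-4],"turn": 0},{"grip": 3.5,"dp": [0,0,-4],"turn": 0},{"grip": 3.5,"dp": [1.51,3.94,0],"turn": 0},{"grip": 3.5,"dp": [1.51,3.94,0],"turn": 0},{"grip": 3.5,"dp": [1.51,3.94,0],"turn": 0},{"grip": 3.5,"dp": [1.51,3.94,0],"turn": 0},{"grip": 3.5,"dp": [0,0,0],"turn": 0}]'

```text
t: 14.35
tcp_pos: [0.4744, 0.0884, 0.1058]
tool_rot: [0.0, 1.0, -0.006, 0.001]
wrist_force: [-0.3, 0.4, 0.0]
finger_gap: 0.492
grasp_force: 61.1
```

apply_moves --rows '[{"grip": 3.5,"dp": [0,0,2],"turn": 0},{"grip": 3.5,"dp": [0,0,0],"turn": 0},{"grip": 3.5,"dp": [0,0,0],"turn": 0},{"grip": 3.5,"dp": [0,0,0],"turn": 0}]'

```text
t: 14.75
tcp_pos: [0.4728, 0.0927, 0.0856]
tool_rot: [-0.0, 1.0, -0.003, 0.001]
wrist_force: [-0.4, -0.1, -1.0]
finger_gap: 0.49
grasp_force: 61.1
```

```bash
python3 - <<'E'
from h import *
c=held(.0196);cv2.imwrite("pics/w5.png",c["img"])
E
```

```text
[ 221  245   76   62 3696] [258.76650433 275.20562771]
lid [0.47076004 0.09397195 0.10519074] tcp [0.4729039  0.09266337 0.08559074] rot [-1.02117966e-04  9.99996104e-01 -2.68855770e-03  7.43458674e-04] F [ 0.17175179  0.81203718 -0.73338808]
```

View pics/w5.png

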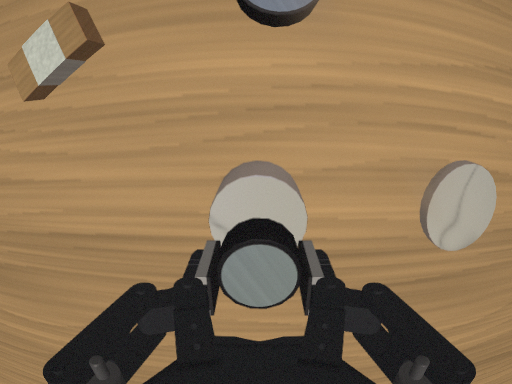

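tin_44 is held at (259,275), over plinth_68. I'm nudging it 2.5 mm in x and lowering.

apply_moves --rows '[{"grip": 3.5,"dp": [0.25,0,1.5],"turn": 0},{"grip": 3.5,"dp": [0,0,1.2],"turn": 0},{"grip": 3.5,"dp": [0,0,0.5],"turn": 0},{"grip": 3.5,"dp": [0,0,0],"turn": 0},{"grip": 3.5,"dp": [0,0,0],"turn": 0},{"grip": 3.5,"dp": [0,0,0.2],"turn": 0},{"grip": 3.5,"dp": [0,0,0],"turn": 0},{"grip": 3.5,"dp": [0,0,0],"turn": 0}]'

```text
t: 15.6
tcp_pos: [0.4757, 0.0921, 0.0514]
tool_rot: [-0.0, 1.0, -0.003, 0.001]
wrist_force: [0.6, 0.4, 3.7]
finger_gap: 0.488
grasp_force: 61.4
```

apply_moves --rows '[{"grip": 5,"dp": [0,0,0],"turn": 0},{"grip": 6,"dp": [0,0,0],"turn": 0},{"grip": 7,"dp": [0,0,0],"turn": 0},{"grip": 7,"dp": [0,0,0],"turn": 0},{"grip": 7,"dp": [0,0,-2],"turn": 0},{"grip": 7,"dp": [0,0,-4],"turn": 0},{"grip": 7,"dp": [0,0,-3],"turn": 0},{"grip": 8.54,"dp": [0,0,0],"turn": 0}]'

```text
t: 16.4
tcp_pos: [0.4778, 0.0924, 0.1447]
tool_rot: [-0.001, 1.0, -0.003, 0.004]
wrist_force: [1.3, -0.3, 0.2]
finger_gap: 0.963
grasp_force: 0.0
```

apply_moves --rows '[{"grip": 8.54,"dp": [4.2,0.35,0],"turn": 0},{"grip": 8.54,"dp": [4.2,0.35,0],"turn": 0},{"grip": 8.54,"dp": [4.2,0.35,0],"turn": 0},{"grip": 8.54,"dp": [4.2,0.35,0],"turn": 0},{"grip": 8.54,"dp": [0,0,3],"turn": 0},{"grip": 8.54,"dp": [0,0,2],"turn": 0},{"grip": 8.54,"dp": [0,0,0],"turn": 0},{"grip": 8.54,"dp": [0,0,0],"turn": 0}]'

```text
t: 17.2
tcp_pos: [0.6426, 0.0768, 0.0901]
tool_rot: [0.0, 1.0, -0.003, -0.001]
wrist_force: [-0.6, 0.1, -0.6]
finger_gap: 0.995
grasp_force: 0.0
```

apply_moves --rows '[{"grip": 8.54,"dp": [0.1,-0.15,3],"turn": 0},{"grip": 8.54,"dp": [0,0,3],"turn": 0},{"grip": 8.54,"dp": [0,0,1.9],"turn": 0},{"grip": 8.54,"dp": [0,0,0.7],"turn": 0},{"grip": 8.54,"dp": [0,0,0],"turn": 0},{"grip": 5.5,"dp": [0,0,0],"turn": 0},{"grip": 5.5,"dp": [0,0,0],"turn": 0},{"grip": 5.5,"dp": [0,0,0],"turn": 0}]'

```text
t: 18.0
tcp_pos: [0.6456, 0.0786, 0.0071]
tool_rot: [-0.0, 1.0, -0.003, 0.002]
wrist_force: [-0.8, -0.3, 5.9]
finger_gap: 0.726
grasp_force: 66.3
```

apply_moves --rows '[{"grip": 5.5,"dp": [0,0,0],"turn": 0},{"grip": 5.5,"dp": [0,0,0],"turn": 0}]'

```text
t: 18.2
tcp_pos: [0.6455, 0.0786, 0.0071]
tool_rot: [-0.0, 1.0, -0.003, 0.002]
wrist_force: [-0.3, -0.4, 6.3]
finger_gap: 0.723
grasp_force: 66.3
```

apply_moves --rows '[{"grip": 5.5,"dp": [0,0,-2],"turn": 0},{"grip": 5.5,"dp": [0,0,-4],"turn": 0},{"grip": 5.5,"dp": [-2.92,2.94,-2],"turn": 0},{"grip": 5.5,"dp": [-2.92,2.94,0],"turn": 0},{"grip": 5.5,"dp": [-2.92,2.94,0],"turn": 0},{"grip": 5.5,"dp": [-2.92,2.94,0],"turn": 0},{"grip": 5.5,"dp": [-2.92,2.94,0],"turn": 0},{"grip": 5.5,"dp": [-2.92,2.94,0],"turn": 0}]'

```text
t: 19.0
tcp_pos: [0.4664, -0.0979, 0.0853]
tool_rot: [0.0, 1.0, -0.003, 0.001]
wrist_force: [0.1, -1.2, -0.9]
finger_gap: 0.723
grasp_force: 65.9
```

apply_moves --rows '[{"grip": 5.5,"dp": [0,0,1],"turn": 0},{"grip": 5.5,"dp": [0,0,0],"turn": 0},{"grip": 5.5,"dp": [0,0,0],"turn": 0},{"grip": 5.5,"dp": [0,0,0],"turn": 0}]'

```text
t: 19.4
tcp_pos: [0.4688, -0.0964, 0.0751]
tool_rot: [0.0, 1.0, -0.003, 0.001]
wrist_force: [-0.2, 0.4, -1.0]
finger_gap: 0.72
grasp_force: 65.9
```

```bash
python3 - <<'E'
from h import *
c=held(.0269);cv2.imwrite("pics/w6.png",c["img"])
E
```

```text
[ 200  234  120   96 9099] [258.87570063 281.42894824]
lid [ 0.46803474 -0.09517017  0.10197136] tcp [ 0.46869991 -0.09635678  0.07507136] rot [ 1.20539881e-04  9.99996629e-01 -2.53863813e-03  5.32338370e-04] F [-0.86245315  0.49058196 -1.45498825]
```

View pics/w6.png

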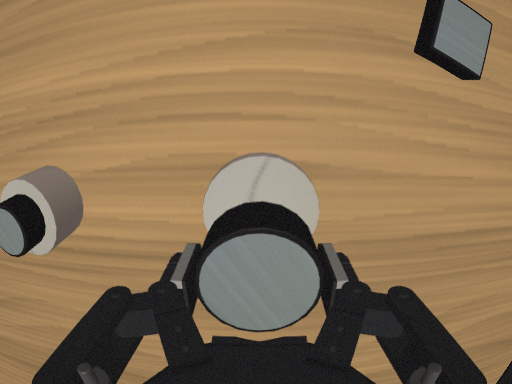

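tin_64 is held at (259,281), over plinth_88. tin_44 stands on its plinth at the left.

apply_moves --rows '[{"grip": 5.5,"dp": [0.15,0.15,2.5],"turn": 0},{"grip": 5.5,"dp": [0,0,2],"turn": 0},{"grip": 5.5,"dp": [0,0,0.6],"turn": 0},{"grip": 5.5,"dp": [0,0,0],"turn": 0},{"grip": 5.5,"dp": [0,0,0],"turn": 0},{"grip": 5.5,"dp": [0,0,0.2],"turn": 0},{"grip": 5.5,"dp": [0,0,0],"turn": 0},{"grip": 5.5,"dp": [0,0,0],"turn": 0}]'

```text
t: 20.25
tcp_pos: [0.4693, -0.0984, 0.0221]
tool_rot: [0.0, 1.0, -0.003, 0.0]
wrist_force: [-0.1, 0.2, -1.3]
finger_gap: 0.722
grasp_force: 65.9
```

apply_moves --rows '[{"grip": 5.5,"dp": [0,0,0.15],"turn": 0},{"grip": 5.5,"dp": [0,0,0],"turn": 0},{"grip": 5.5,"dp": [0,0,0],"turn": 0}]'

```text
t: 20.55
tcp_pos: [0.4693, -0.0985, 0.022]
tool_rot: [0.0, 1.0, -0.003, 0.001]
wrist_force: [-3.8, 0.4, 14.6]
finger_gap: 0.728
grasp_force: 67.5
```

apply_moves --rows '[{"grip": 5.5,"dp": [0,0,-0.1],"turn": 0},{"grip": 7,"dp": [0,0,0],"turn": 0},{"grip": 8.54,"dp": [0,0,0],"turn": 0},{"grip": 8.54,"dp": [0,0,0],"turn": 0},{"grip": 8.54,"dp": [0,0,0],"turn": 0},{"grip": 8.54,"dp": [0,0,-2],"turn": 0},{"grip": 8.54,"dp": [0,0,-4],"turn": 0},{"grip": 8.54,"dp": [0,0,-4],"turn": 0}]'

```text
t: 21.35
tcp_pos: [0.4684, -0.0982, 0.1218]
tool_rot: [-0.0, 1.0, -0.003, -0.001]
wrist_force: [0.0, -0.5, -0.6]
finger_gap: 0.996
grasp_force: 0.0
```

apply_moves --rows '[{"grip": 8.54,"dp": [0,0,-4],"turn": 0},{"grip": 8.54,"dp": [-3,0,-3],"turn": 0},{"grip": 8.54,"dp": [-3,0,-3],"turn": 0},{"grip": 8.54,"dp": [-3,0,-3],"turn": 0},{"grip": 8.54,"dp": [-3,0,0],"turn": 0},{"grip": 8.54,"dp": [0,0,0],"turn": 0},{"grip": 8.54,"dp": [0,0,0],"turn": 0}]'

```text
t: 22.05
tcp_pos: [0.349, -0.0976, 0.2514]
tool_rot: [0.0, 1.0, -0.003, 0.001]
wrist_force: [0.5, 0.3, -0.6]
finger_gap: 0.996
grasp_force: 0.0
```

```bash
python3 - <<'E'
from h import *
for n in("top","scene"):
    c=cams.camera(n);P=pts(c);cv2.imwrite(f"pics/{n}1.png",c["img"])
    for nm,(x,y),h,H,r in(("34",(.5218,-.4008),.06,.022,.017),("44",(.4747,.0933),.045,.026,.022),("54",(.5125,.4092),.03,.030,.027),("64",(.469,-.0977),.015,.034,.032)):
        near=np.hypot(P[...,0]-x,P[...,1]-y)<.07
        for lab,z in(("tin",h+H),("plinth",h)):
            q=P[near&(abs(P[...,2]-z)<.006)]
            if len(q)<8: print(n,nm,lab,"none");continue
            a,ra=cv2.minEnclosingCircle(q[:,:2].astype(np.float32));print(n,nm,lab,"z%.4f"%q[:,2].mean(),np.round(a,4),"D%.4f"%(2*ra))
E
```

```text
top 34 tin z0.0838 [ 0.5219 -0.4025] D0.0362
top 34 plinth z0.0611 [ 0.5225 -0.4024] D0.0588
top 44 tin z0.0723 [0.4747 0.0905] D0.0442
top 44 plinth z0.0460 [0.4743 0.0927] D0.0677
top 54 tin z0.0612 [0.5125 0.4087] D0.0548
top 54 plinth z0.0307 [0.5128 0.409 ] D0.0793
top 64 tin z0.0504 [ 0.4677 -0.0996] D0.0640
top 64 plinth z0.0160 [ 0.4688 -0.0989] D0.0883
scene 34 tin z0.0804 [ 0.5224 -0.4011] D0.0354
scene 34 plinth z0.0582 [ 0.524  -0.4005] D0.0595
scene 44 tin z0.0696 [0.4753 0.0917] D0.0459
scene 44 plinth z0.0437 [0.4767 0.0943] D0.0691
scene 54 tin z0.0587 [0.515  0.4098] D0.0542
scene 54 plinth z0.0288 [0.5135 0.4096] D0.0798
scene 64 tin z0.0475 [ 0.4699 -0.0978] D0.0665
scene 64 plinth z0.0136 [ 0.4727 -0.0961] D0.0901
```

View pics/top1.png

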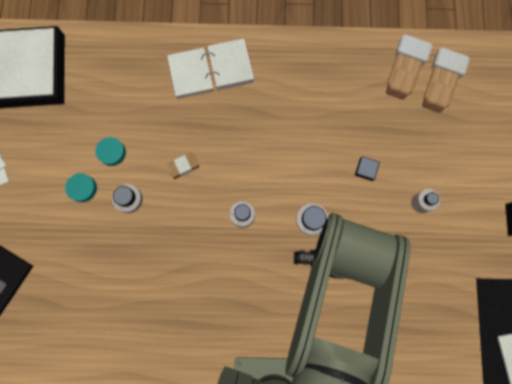

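All four tins are within about 3 mm of their plinth centres, at (127,196), (242,213), (314,218) and (428,200). The square tin and carton haven't moved, so I'm handing in.

```bash
python3 -c "
from workcell import ticket;print(ticket.job_done())"
```

```text
the job is handed in; nothing more can be done
None
```

All four tins stand lid up on their matching plinths, within about 3 mm of centre by my final camera measurement; the square tin and carton were not touched, and the job was handed in at about 22 s.

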